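# Shut the pump unit and hold the vibration pen on its measuring pad

## Robot

A 7-joint arm with a two-finger parallel gripper is mounted at the origin on the work surface. World frame = base frame: x ahead of the robot, y to its left, z up, the work surface at z = 0. Lengths are in m, angles in degrees, forces in N, time in s.
With the tool pointing down it reaches from about 0.425 to 0.875 m from the base axis. Payload 4.7 kg.
Tool frame: the origin (TCP) lies midway between the tips of the shut fingers; the grasp point (between the pads) lies 19 mm behind it (env.tcp_to_grasp is the distance from the TCP to the grasp point, in m); z points along the fingers, x is the direction in which the jaws open and shut, and the axes are right-handed (so a half turn about z gives the same grasp; the last joint's range is limited). The gripper opens to 87 mm and grips with 3 to 60 N. Pads are 19 mm wide; open, the fingers measure 117 mm over their backs; the gripper's body (75 mm by 190 mm) begins 51 mm behind the grasp point.
Start: joints at [64.75, 18.392, -4.016, 83.108, 1.295, 78.541, -3.26], TCP at [0.286, -0.584, 0.223] pointing down, gripper open.
Joint ranges: [-163.93, 163.93], [-17.29, 119.83], [-79.2, 71.16], [3.27, 140.29], [-89.18, 269.18], [5.43, 117.66], [-154.24, 154.24]. Speed limits (degrees/s): [147.25, 147.25, 180, 180, 180, 180, 180].

## Interface

Orientations are given as [roll, pitch, yaw] about the fixed x, y, z axes, in that order (R = Rz(yaw) Ry(pitch) Rx(roll)).
In Python, from cell import env, viewer gives the robot as it stands.
- The arm moves only by the shell command python3 -m pendant 'ROWS' [OPENING] [FORCE]. ROWS is JSON, a list of rows, each a list of 6 numbers: the shift along the tool's x, y, z each as a share of 0.1 m, from -1 to 1, then the turn, a rotation vector about the tool's x, y, z each as a share of 90 degrees, from -1 to 1. A call has exactly 8 rows; each row is the pose to reach, as a shift and turn from the pose commanded when the call began, along the tool's axes at that moment; what a row does not reach only later rows make up. A row lasts 1/8 s, in which the tool goes at most 62.5 mm and 10.7 degrees, less where a joint would pass 70% of its speed; a pose out of reach is approached as far as the arm can. A call with a number of a shift or a turn outside -1 to 1 is refused whole. A call with a gripper value outside its range is refused whole. OPENING is the finger opening in mm, from 0 to 87, set as the call begins (- or left out, the last holds). The fingers move at their own pace and stop on an object; FORCE is the grip in N (left out, the last holds). Time passes only in rows, so rows that repeat a pose let the fingers close, or fill a call up. It gives the time, the measured TCP pose, the force and the opening at its end, in the units of the state.
- env.get_obs(): the state, without advancing time (a new reading comes with each control period).
- viewer.read_camera(name): name is "side" or "top"; returns a dict with "frame" (420x560x3 uint8, red, green, blue), "fx", "fy", "cx", "cy" (pixels), "k1" (the pictures are not rectified: a ray, as slopes to the right and down, at radius r is drawn at 1 + k1 r^2 times it, then the intrinsics apply), "view" (4x4, takes a point from world to camera coordinates). Camera axes: x right, y down, z forward; pixel columns grow to the right and rows downward; lengths in m; the calibration is good to about 2 mm. A picture is of the moment at which its call begins. There is no depth.
- env.sign_off(): hands the job in, once; it reports no verdict.
The state is a dict: "time_s": time; "qpos": joint angles; "joint_velocities": joint speeds; "effort": joint torques, N m; "tool_pos": TCP position; "tool_rot": TCP orientation; "force": force on the tool from outside, world axes, zero at the start; "wrist_torque": the same for the moment, N m; "grip_width": finger opening in m.
Only numpy, scipy, OpenCV 4.12 (cv2) and the standard library are available. Lean on these libraries where they do the work, as an engineer would, in place of code of your own. Each camera call takes 0.05 s, during which the arm holds its last target.

## Task

First push the open front door of the bench pump unit shut until it snaps home on its ball catch. Then take the vibration pen (the plain round one) out of the tool stand, leaving the other two tools standing in it, and set its tip on the middle of the round steel measuring pad on the unit's sloping bearing block, with the pen square to the pad, pressing lightly so that the sprung tip goes about half-way in. Finish while holding it there: keep the pen in the gripper, pressed steadily on the pad, and do not let go.

Things in the scene. Friction and masses are not known exactly. Their poses are not given: they have to be found in the camera images.
- unit: green steel pump unit, fixed to the bench: a box 240 deep (x) x 240 wide (y) x 150 mm high, a grey motor lying on the rear half of its roof (to 280 mm above the bench), the bearing block on the front half. Origin: centre of the underside, on the bench; -x is the front with the door, +y its left as the robot sees it.
- door (a joint): angle of the unit's front door, rad: 0 shut, grows as it opens towards the robot (to 1.3). Upright hinge at the unit's left (+y) front edge; stays where it is left. A sprung ball catch resists from about 0.12 rad on (up to about 7 N of push 170 mm from the hinge), is passed at about 0.05, and below that pulls the door to 0 and holds it.
- door_hinge (a point): on the door's hinge line, 75 mm above the bench. Frame turns with the door: -y points from the hinge along the panel to the free edge, -x is the outward normal of the outer face, which lies at x = -15 mm; z up. The door is a flat panel 14 thick, 232 wide, 134 mm high, top edge 142 mm above the bench.
- door_edge (a point): point on the door's outer face, at its top edge, 225 mm from the hinge (11 mm from the free edge). Same axes as door_hinge.
- pad (a point): centre of the face of the measuring pad: a bare round steel disc 30 mm across standing 6 mm proud of the 64 mm square bearing block. z is the outward normal of the face; it slopes 25 degrees down towards the unit's front (-x of the unit). The point lies 177 mm above the bench, 51 mm behind the unit's front edge, 35 mm to the left of its middle.
- pen_center (a point): on the axis of the vibration pen: upright plain grey cylinder 26 mm across, 100 long, below it a 14 mm nose 35 long, then a thin sprung tip 20 long. The point is 60 mm above the cylinder's lower end (shoulder), 40 below the top, 115 above the unpressed tip's end. z: along the pen, away from the tip. 0.12 to 0.19 kg.
- pen_tip (a joint): how far the pen's sprung tip is pushed in, m: 0 out, 0.012 fully in. It takes 1 N to start, 4 N at half-way (0.006), 7 N just before the stop.
- pen_point (a point): rounded end of the pen's tip (6 mm across), on the pen's axis. Moves with the tip; z as for pen_center.
- pen: the vibration pen as a whole; origin on its axis at the shoulder, z up along it. It starts in one of the stand's three holes, shoulder resting on the stand's top, nose and tip hanging free in the hole (18 mm square, 62 deep).
- bearing: dark square bearing block on the unit, with the pad on it; origin inside the roof under the pad.
- stand: wooden tool stand, fixed: a block 70 (x) x 250 (y) x 65 mm high with three square holes in a row along its y, 85 mm apart, the middle one at its centre. Origin: centre of the underside.
- driver_center (a point): half-way up the handle of a black screwdriver with a bulged handle, 85 mm tall above the stand, up to 32 mm across. Stays in the stand.
- tkey_center (a point): half-way up a steel T-handle key: thin 10 mm stem with a crossbar 62 mm long on top, along its x, 93 mm tall above the stand. Stays in the stand.
Mind the look-alikes: they are no part of the job. What is shaped like the pen but orange is not meant. What is shaped like the part that bears tkey_center but purple is not meant.

How it is judged:
By the outcome, as a careful person would: the job done as asked, in the order asked, and still so for the second after the job is handed in, while the arm keeps its last pose, push and grip.
It also fails if it takes over 58 s, if anything falls off the work surface, if the arm or the gripper's body presses on something with over 40 N, if the wrist force passes 120 N, or if a joint passes its speed limit or range.

## Working session

There is one attempt and no reset: what is moved stays moved. The work goes in short steps, Python scripts to look and compute and a shell command to move; the robot and the scene stay as the last step left them, time stands still between calls to the robot, and variables do not carry over. Pictures are saved under pics/ and viewed, and the job is handed in when it is done.

```bash
ls; mkdir -p pics; python3 - <<'E'
from cell import env, viewer
import cv2
o=env.get_obs()
print(o, env.tcp_to_grasp)
for n in ("side","top"):
    c=viewer.read_camera(n)
    cv2.imwrite(f"pics/{n}0.png",c["frame"][:,:,::-1])
    print(n,{k:c[k] for k in c if k!="frame"})
E
```

```text
pics
{'time_s': 0.0, 'qpos': array([64.75095383, 18.43951996, -4.01517256, 83.17671886,  1.29518249,
       78.5411668 , -3.25998253]), 'joint_velocities': array([ 0.10655252,  0.02933614, -0.03229164, -0.12985548, -0.04679009,
        0.04649627, -0.0536189 ]), 'effort': array([ 4.76401544e-05, -4.91294682e+01, -4.03829115e-01, -3.12526989e+01,
       -6.36654929e-02,  4.36449295e-02,  1.87389969e-04]), 'tool_pos': array([ 0.28521915, -0.58344382,  0.22144034]), 'tool_rot': array([ 1.79993835e+02,  1.12149904e-01, -6.39414567e+01]), 'force': array([ 1.11875749, -0.47106333,  0.65927732]), 'wrist_torque': array([ 0.0159694 ,  0.02101037, -0.02181324]), 'grip_width': 0.08740193974133831} 0.0187
side {'fx': 484.6640599188861, 'fy': 484.6640599188861, 'cx': 267.98289709665073, 'cy': 213.29250674349362, 'k1': -0.12820339999674354, 'view': array([[-0.80374238, -0.59489279, -0.01003763,  0.46650507],
       [-0.40413409,  0.55824   , -0.72459902,  0.33072585],
       [ 0.43666213, -0.57833439, -0.68909761,  0.80001441],
       [ 0.        ,  0.        ,  0.        ,  1.        ]])}
top {'fx': 410.25460789726213, 'fy': 410.25460789726213, 'cx': 276.84384265407414, 'cy': 205.42155600868833, 'k1': -0.038670248964570844, 'view': array([[-0.03105121, -0.99899971, -0.03217771,  0.01677425],
       [-0.9981934 ,  0.03265071, -0.05043667,  0.58356369],
       [ 0.05143685,  0.03055346, -0.99820876,  0.94704564],
       [ 0.        ,  0.        ,  0.        ,  1.        ]])}
```

View pics/side0.png

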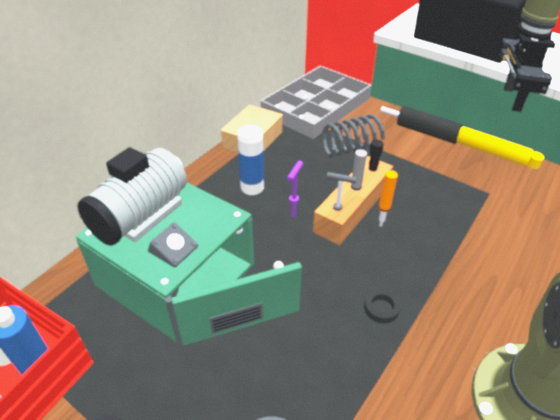

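View pics/top0.png

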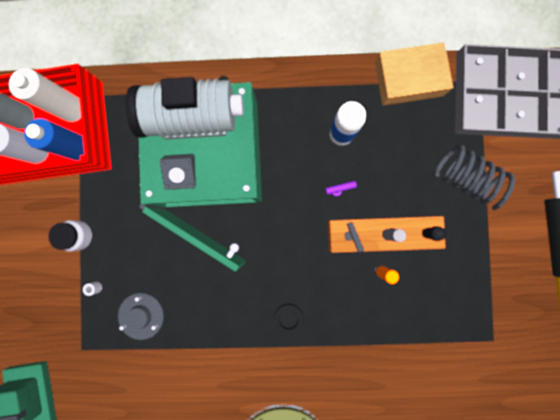

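The side view shows the unit's pad at (176,241), the open door with free edge at (300,280), and the stand holding three tools. Pen candidates are:
- the grey plain cylinder in the stand: side (360,168), top (395,236)
- the orange look-alike beside the stand: side (388,190), top (390,276)
- the black screwdriver: side (376,155), top (433,233)
- the steel T-key: side (340,188), top (353,237)
- the purple T-key look-alike: side (294,190), top (341,188)

By the description I choose the grey one. I'll check it in close crops.

```bash
cat > h.py <<'E'
import numpy as np, cv2
from cell import env, viewer
from scipy.spatial.transform import Rotation as Rot
def K(c): return np.array([[c["fx"],0,c["cx"]],[0,c["fy"],c["cy"]],[0,0,1.]])
def D(c): return np.array([c["k1"],0,0,0,0.])
def ray(c,uv):
    p=cv2.undistortPointsIter(np.array([[uv]],float),K(c),D(c),None,None,(3,50,1e-9))[0,0]
    V=c["view"]; R=V[:3,:3]; o=-R.T@V[:3,3]; d=R.T@np.array([p[0],p[1],1]); return o,d/np.linalg.norm(d)
def onz(c,uv,z):
    o,d=ray(c,uv); return o+d*(z-o[2])/d[2]
def tri(c1,a,c2,b):
    o1,d1=ray(c1,a); o2,d2=ray(c2,b)
    s=np.linalg.lstsq(np.c_[d1,-d2],o2-o1,rcond=None)[0]
    p,q=o1+s[0]*d1,o2+s[1]*d2; return (p+q)/2,np.linalg.norm(p-q)
def proj(c,P):
    V=c["view"]; r,_=cv2.Rodrigues(V[:3,:3])
    return cv2.projectPoints(np.array(P,float).reshape(-1,1,3),r,V[:3,3],K(c),D(c))[0][:,0]
def crop(c,name,x0,y0,x1,y1,s):
    f=np.ascontiguousarray(cv2.resize(c["frame"][y0:y1,x0:x1,::-1],None,fx=s,fy=s,interpolation=cv2.INTER_CUBIC)); 
    for x in range((x0+9)//10*10,x1,10):
        cv2.line(f,((x-x0)*s,0),((x-x0)*s,8 if x%50 else 16),(0,255,255),1)
        if x%20==0: cv2.putText(f,str(x),((x-x0)*s,25),0,.35,(0,255,255),1)
    for y in range((y0+9)//10*10,y1,10):
        cv2.line(f,(0,(y-y0)*s),(8,(y-y0)*s),(0,255,255),1)
        if y%20==0: cv2.putText(f,str(y),(10,(y-y0)*s+4),0,.35,(0,255,255),1)
    cv2.imwrite("pics/"+name+".png",f)
E
python3 - <<'E'
from h import *
t=viewer.read_camera("top"); s=viewer.read_camera("side")
crop(t,"t_stand",320,170,460,290,5)
crop(s,"s_stand",280,130,410,250,5)
crop(t,"t_unit",120,70,270,280,3)
crop(s,"s_unit",70,140,310,350,3)
E
```

```text
(no output)
```

View pics/t_stand.png

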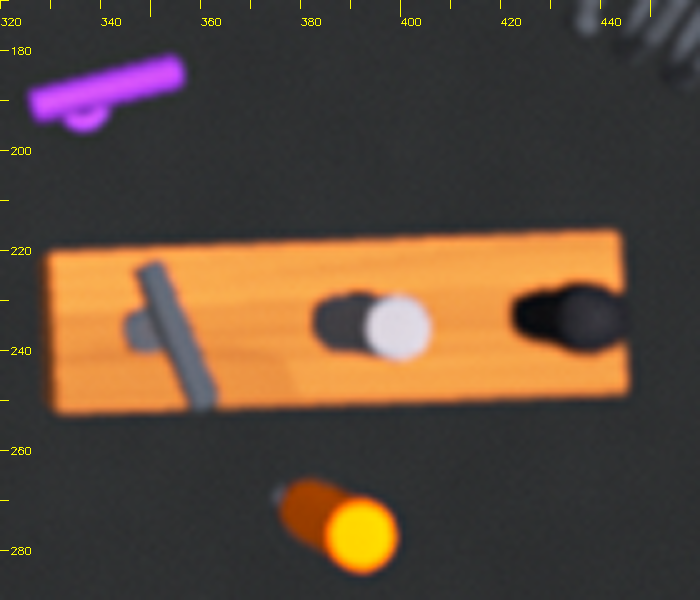

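View pics/s_stand.png

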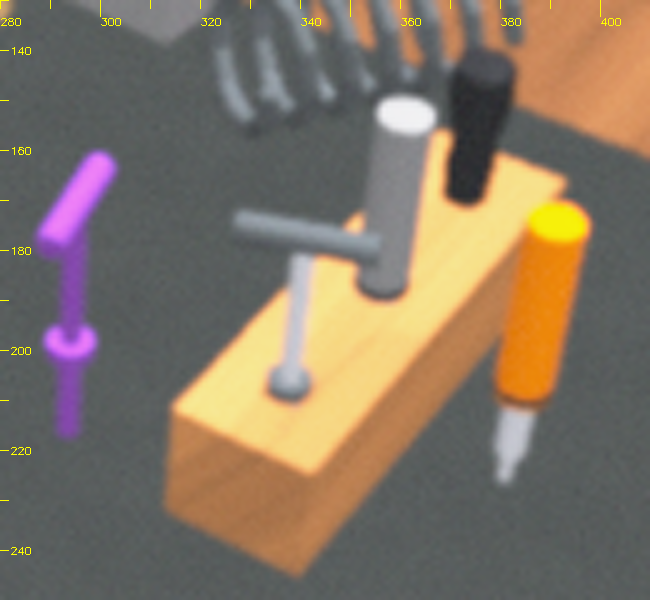

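View pics/t_unit.png

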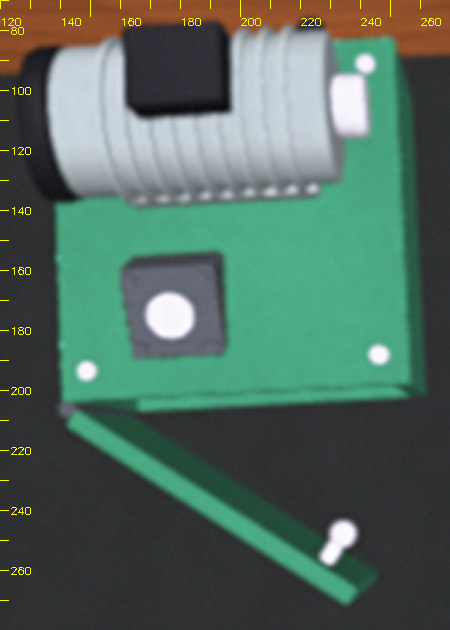

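View pics/s_unit.png

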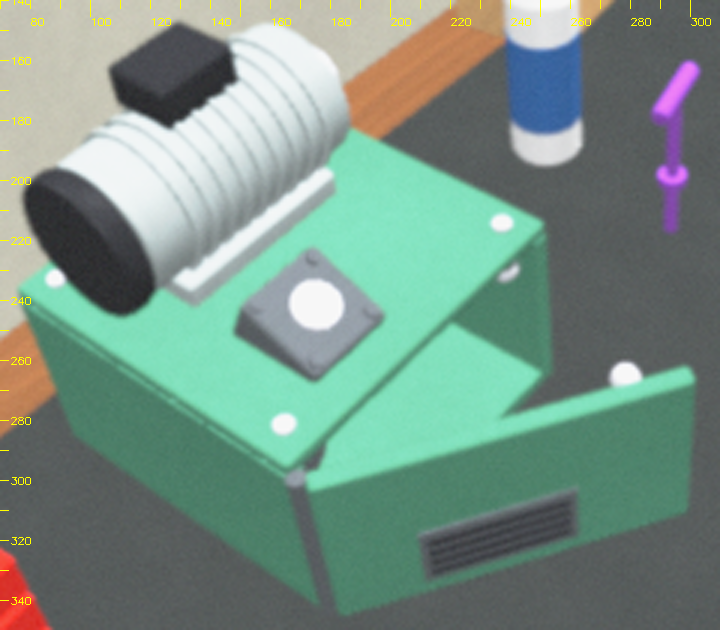

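The crops confirm it: the plain grey pen stands in the middle hole, with its top at top (398,235) and side (359,153). The orange look-alike floats beside the stand. Next come the measurements.

```bash
python3 - <<'E'
from h import *
t=viewer.read_camera("top"); s=viewer.read_camera("side")
def blob(c,x0,y0,x1,y1,thr):
    g=c["frame"][y0:y1,x0:x1].astype(int)
    m=((g.min(2)>thr)&(g.max(2)-g.min(2)<45)).astype(np.uint8)
    n,l,st,ce=cv2.connectedComponentsWithStats(m); i=1+np.argmax(st[1:,4])
    return ce[i]+[x0,y0], st[i]
pt,a=blob(t,388,222,410,246,160); ps,b=blob(s,352,144,370,162,200)
print("pen top",pt,a,ps,b); print(onz(t,pt,.165),onz(s,ps,.165),tri(t,pt,s,ps))
qt,a=blob(t,165,162,190,188,190); qs,b=blob(s,160,228,192,255,215)
print("pad",qt,a,qs,b); print(onz(t,qt,.177),onz(s,qs,.177),tri(t,qt,s,qs))
print("unit roof corners top FL,FR,BR"); 
for uv in [(139.5,204),(255,199),(250,83)]: print(onz(t,uv,.15))
print("side FL,FR,BL")
for uv in [(166,296),(250,214),(75,236.5)]: print(onz(s,uv,.15))
# roof mark screws
for uv in [(145.8,193.5),(243.5,188),(239,91)]: print("scr",onz(t,uv,.15))
print("door")
for uv in [(143,211),(236,270),(239,266)]: print(onz(t,uv,.142))
for uv in [(173,303),(299.5,262)]: print("s",onz(s,uv,.142))
print("stand t", [onz(t,uv,.065)[:2].round(4) for uv in [(329.5,220),(444,216.5),(446,248.5),(331,252.5)]])
# tools
print("tkey bar ends", [onz(t,uv,.155).round(3) for uv in [(349.5,223),(360,251)]])
print("driver top", onz(t,(437,233),.15), "orange",onz(t,(392,276.5),.13),onz(s,(390,173),.13),tri(t,(392,276.5),s,(390,174)))
print("purple",tri(t,(335,187.5),s,(294,171)))
E
```

```text
pen top [399.18803419 235.13675214] [  6   7  12  13 117] [361.         152.71666667] [ 4  6 11  7 60]
[ 0.50994471 -0.24439511  0.165     ] [ 0.50851427 -0.2471266   0.165     ] (array([ 0.50887249, -0.24478432,  0.16613976]), np.float64(0.002573793626230129))
pad [176.17777778 174.76666667] [  4   6  15  15 180] [175.04761905 241.05194805] [  7   5  17  17 231]
[0.6426361  0.19038939 0.177     ] [0.64161238 0.18932711 0.177     ] (array([0.64201803, 0.18983458, 0.1773626 ]), np.float64(0.0014030772951098265))
unit roof corners top FL,FR,BR
[0.58895205 0.27504175 0.15      ]
[0.59127512 0.03776428 0.15      ]
[0.83081992 0.041441   0.15      ]
side FL,FR,BL
[0.58696153 0.27264663 0.15      ]
[0.59533791 0.0356959  0.15      ]
[0.82593447 0.27874252 0.15      ]
scr [0.61005274 0.26159742 0.15      ]
scr [0.61437268 0.06047415 0.15      ]
scr [0.81498537 0.06456444 0.15      ]
door
[0.57477096 0.2708478  0.142     ]
[0.4488992  0.08117796 0.142     ]
[0.45680814 0.07484874 0.142     ]
s [0.57262464 0.27242485 0.142     ]
s [0.45373372 0.07491142 0.142     ]
stand t [array([ 0.5452, -0.1188]), array([ 0.5447, -0.3712]), array([ 0.4743, -0.3722]), array([ 0.4735, -0.1195])]
tkey bar ends [array([ 0.537, -0.15 ,  0.155]), array([ 0.481, -0.168,  0.155])]
driver top [ 0.51130853 -0.32387814  0.15      ] orange [ 0.42533428 -0.23537449  0.13      ] [ 0.44029839 -0.26353754  0.13      ] (array([ 0.42837846, -0.22942996,  0.15508907]), np.float64(0.0004327512252202002))
purple (array([ 0.60672147, -0.12628677,  0.14606352]), np.float64(0.006483842906510382))
```

Measurements (m):
- Pen axis at (0.5095, -0.245).
- Pad at (0.642, 0.190, 0.177).
- Unit yaw about 1.1°.
- Door open about 33°, with its free edge near (0.45, 0.08).

I'll start towards the door with the fingers shut.

```bash
python3 -m pendant '[[-0.12,-0.12,0,0,0,0],[-0.25,-0.25,0,0,0,0],[-0.37,-0.37,0,0,0,0],[-0.5,-0.5,0,0,0,0],[-0.62,-0.62,0,0,0,0],[-0.75,-0.75,0,0,0,0],[-0.87,-0.87,0,0,0,0],[-1,-1,0,0,0,0]]' 0 20
```

```text
time_s: 1.3
tool_pos: [0.3317, -0.4492, 0.2226]
tool_rot: [180.0, -0.0, -64.0]
force: [0.5, 1.2, -0.4]
grip_width: 0.015
```

```bash
python3 - <<'E'
from h import *
t=viewer.read_camera("top"); s=viewer.read_camera("side")
crop(t,"t_bb",155,145,205,200,12)
crop(s,"s_bb",140,210,210,280,9)
E
```

```text
(no output)
```

View pics/t_bb.png

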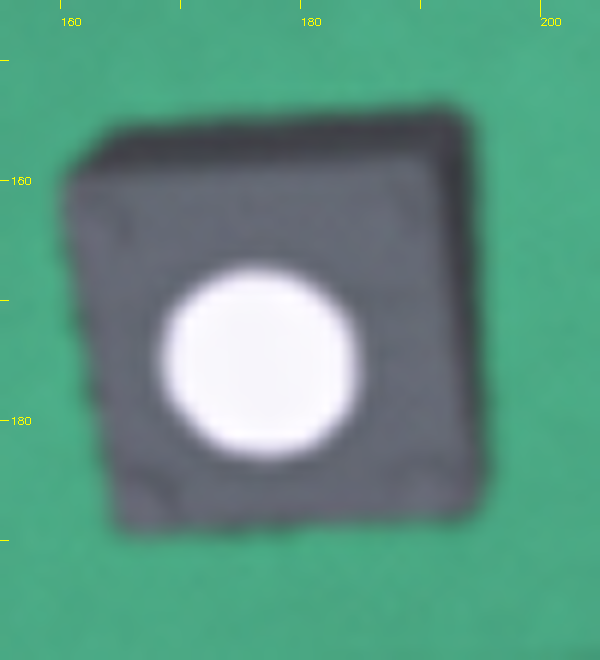

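View pics/s_bb.png

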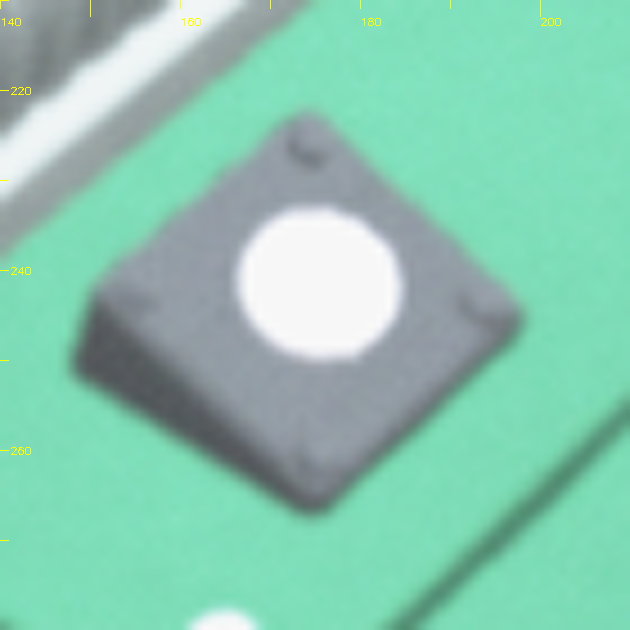

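The bearing block crop shows a square face at pixel (176,175) in the top view. Its edges are parallel to the unit. I'll check the normal and continue the travel.

```bash
python3 - <<'E'
from h import *
t=viewer.read_camera("top"); s=viewer.read_camera("side")
T=[(160.3,159.5),(191,157.8),(195.3,188),(164.3,189)]  # BL BR FR FL
S=[(150.5,241),(173.5,222),(198,245),(174.5,265)]
P=[tri(t,a,s,b) for a,b in zip(T,S)]
for p in P: print(p[0].round(4),round(p[1],4))
P=np.array([p[0] for p in P]); n=np.linalg.svd(P-P.mean(0))[2][2]; n*=np.sign(n[2]); print(n,np.degrees(np.arctan2(-n[0],n[2])),P.mean(0))
E
python3 -m pendant '[[-0.12,-0.12,0,0,0,0],[-0.25,-0.25,0,0,0,0],[-0.37,-0.37,0,0,0,0],[-0.5,-0.5,0,0,0,0],[-0.62,-0.62,0,0,0,0],[-0.75,-0.75,0,0,0,0],[-0.87,-0.87,0,0,0,0],[-1,-1,0,0,0,0]]'
python3 -m pendant '[[-0.12,-0.12,0,0,0,0],[-0.25,-0.25,0,0,0,0],[-0.37,-0.37,0,0,0,0],[-0.5,-0.5,0,0,0,0],[-0.62,-0.62,0,0,0,0],[-0.75,-0.75,0,0,0,0],[-0.87,-0.87,0,0,0,0],[-1,-1,0,0,0,0]]'
python3 -m pendant '[[-0.12,-0.12,0,0,0,0],[-0.25,-0.25,0,0,0,0],[-0.37,-0.37,0,0,0,0],[-0.5,-0.5,0,0,0,0],[-0.62,-0.62,0,0,0,0],[-0.75,-0.75,0,0,0,0],[-0.87,-0.87,0,0,0,0],[-1,-1,0,0,0,0]]'
```

```text
[0.6725 0.2192 0.1836] 0.0017
[0.6745 0.1591 0.181 ] 0.0002
[0.6178 0.1582 0.1547] 0.0011
[0.6169 0.2202 0.1586] 0.0005
[-0.41418567 -0.05910391  0.90827141] 24.51371214270271 [0.64540959 0.18916524 0.16947834]
time_s: 2.5
tool_pos: [0.3777, -0.3154, 0.2226]
tool_rot: [180.0, -0.0, -64.0]
force: [0.5, 0.2, -0.3]
grip_width: 0.0005
time_s: 3.5
tool_pos: [0.4236, -0.1816, 0.2226]
tool_rot: [180.0, -0.0, -64.0]
force: [0.1, -0.2, 0.4]
grip_width: 0.0003
time_s: 4.5
tool_pos: [0.4694, -0.048, 0.2225]
tool_rot: [180.0, -0.0, -64.0]
force: [-0.4, 0.9, -0.1]
grip_width: 0.0009
```

```bash
python3 -m pendant '[[-0.12,0,0,0,0,0.05],[-0.25,0,0,0,0,0.1],[-0.37,0,0,0,0,0.15],[-0.5,0,0,0,0,0.2],[-0.62,0,0,0,0,0.25],[-0.75,0,0,0,0,0.29],[-0.87,0,0,0,0,0.29],[-1,0,0,0,0,0.29]]'
python3 -m pendant '[[-0.2,0.03,0,0,0,0],[-0.4,0.07,0,0,0,0],[-0.6,0.1,0,0,0,0],[-0.78,0.1,0,0,0,0],[-0.78,0.1,0.3,0,0,0],[-0.78,0.1,0.6,0,0,0],[-0.78,0.1,0.85,0,0,0],[-0.78,0.1,1,0,0,0]]'
python3 - <<'E'
from h import *
t=viewer.read_camera("top"); s=viewer.read_camera("side")
cv2.imwrite("pics/t2.png",t["frame"][:,:,::-1]);cv2.imwrite("pics/s2.png",s["frame"][:,:,::-1])
E
```

```text
time_s: 5.5
tool_pos: [0.425, 0.0417, 0.2225]
tool_rot: [-180.0, -0.0, -90.0]
force: [-0.1, 0.1, -0.6]
grip_width: 0.0
time_s: 6.5
tool_pos: [0.4145, 0.1191, 0.1214]
tool_rot: [179.9, -0.0, -90.0]
force: [-1.0, -0.0, -0.3]
grip_width: 0.0004
```

View pics/t2.png

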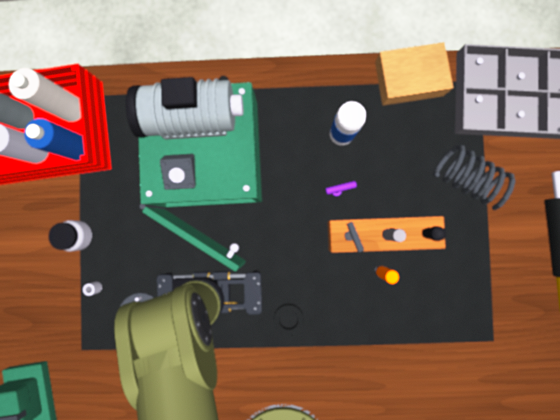

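View pics/s2.png

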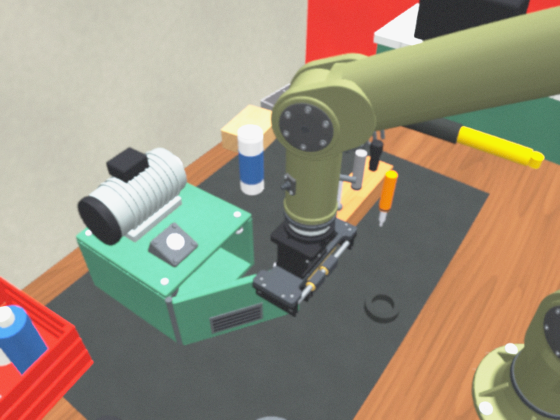

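The gripper is in front of the door's outer face: body at top (210,293), door at (195,238). I'll push towards +x.

```bash
python3 -m pendant '[[0,-0.12,0.06,0,0,0],[0,-0.24,0.06,0,0,0],[0,-0.36,0.06,0,0,0],[0,-0.48,0.06,0,0,0],[0,-0.6,0.06,0,0,0],[0,-0.72,0.06,0,0,0],[0,-0.84,0.06,0,0,0],[0,-0.95,0.06,0,0,0]]'
python3 - <<'E'
from h import *
t=viewer.read_camera("top"); crop(t,"t3",120,130,280,310,4)
E
```

```text
time_s: 7.6
tool_pos: [0.511, 0.1188, 0.1164]
tool_rot: [180.0, -0.0, -90.0]
force: [-0.2, 0.2, 0.6]
grip_width: 0.0006
```

View pics/t3.png

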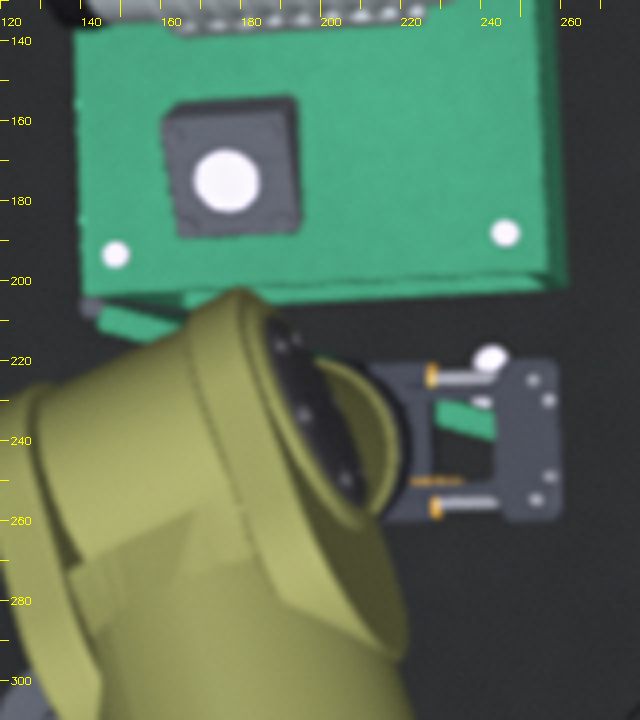

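```bash
python3 - <<'E'
from h import *
t=viewer.read_camera("top"); s=viewer.read_camera("side")
print(tri(t,(234.5,247.5),s,(278,264.5)))
E
python3 -m pendant '[[0,-0.06,0,0,0,0],[0,-0.12,0,0,0,0],[0,-0.18,0,0,0,0],[0,-0.24,0,0,0,0],[0,-0.3,0,0,0,0],[0,-0.35,0,0,0,0],[0,-0.4,0,0,0,0],[0,-0.43,0,0,0,0]]'
```

```text
(array([0.49302174, 0.08598935, 0.11867191]), np.float64(0.0007944746877619571))
time_s: 8.75
tool_pos: [0.5516, 0.1181, 0.1162]
tool_rot: [179.7, -0.1, -90.1]
force: [-7.1, -3.0, 4.1]
grip_width: 0.0005
```

```bash
python3 -m pendant '[[0,-0.03,0,0,0,0],[0,-0.06,0,0,0,0],[0,-0.08,0,0,0,0],[0,-0.1,0,0,0,0],[0,-0.12,0,0,0,0],[0,-0.12,0,0,0,0],[0,-0.12,0,0,0,0],[0,-0.12,0,0,0,0]]'
python3 - <<'E'
from h import *
t=viewer.read_camera("top"); crop(t,"t4",120,130,280,270,5)
s=viewer.read_camera("side"); crop(s,"s4",70,180,330,350,3)
print(env.get_obs()["force"])
E
```

```text
time_s: 9.75
tool_pos: [0.5645, 0.1191, 0.1165]
tool_rot: [179.9, -0.0, -90.0]
force: [-5.2, 0.1, 3.9]
grip_width: 0.0001
[-5.42782549  0.86777407  3.62235583]
```

View pics/t4.png

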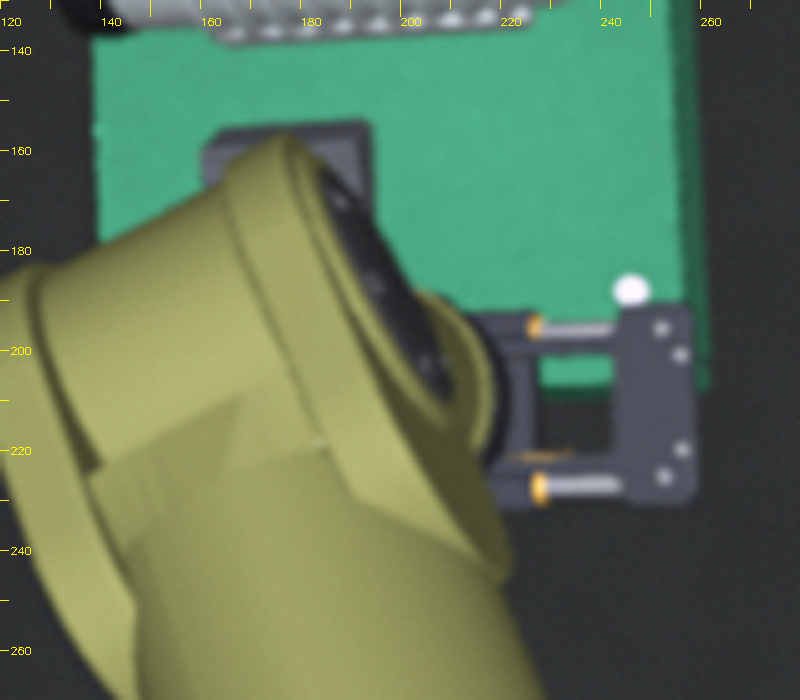

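View pics/s4.png

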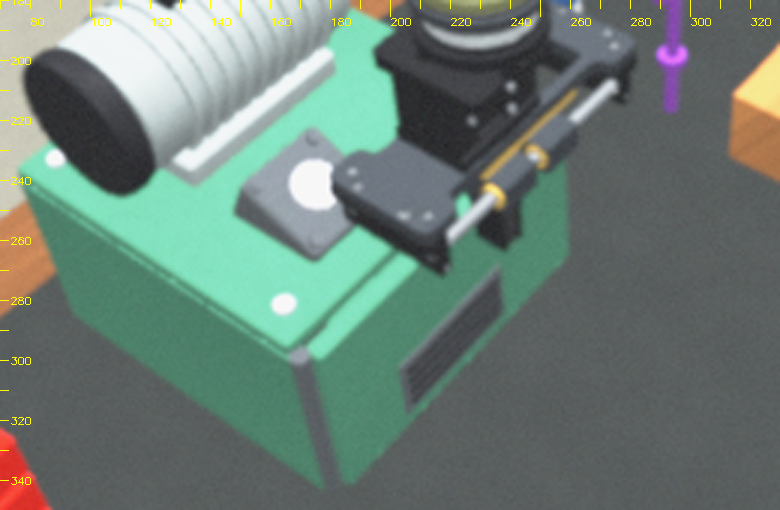

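The door looks flush: its top edge runs parallel to the roof edge from (300,347) to (420,255) in the crop. I'll give it a small extra push, then retract and check.

```bash
python3 -m pendant '[[0,-0.03,0,0,0,0],[0,-0.03,0,0,0,0],[0,0.1,0,0,0,0],[0,0.3,0,0,0,0],[0.05,0.5,-0.1,0,0,0],[0.3,0.7,-0.4,0,0,0],[0.6,0.7,-0.7,0,0,0],[1,0.7,-1,0,0,0]]' 87
python3 - <<'E'
from h import *
t=viewer.read_camera("top"); crop(t,"t5",120,130,280,270,5)
s=viewer.read_camera("side"); crop(s,"s5",70,180,330,350,3)
E
```

```text
time_s: 10.85
tool_pos: [0.4958, 0.0189, 0.218]
tool_rot: [-179.8, -0.1, -89.9]
force: [1.0, 0.1, 0.4]
grip_width: 0.0726
```

View pics/t5.png

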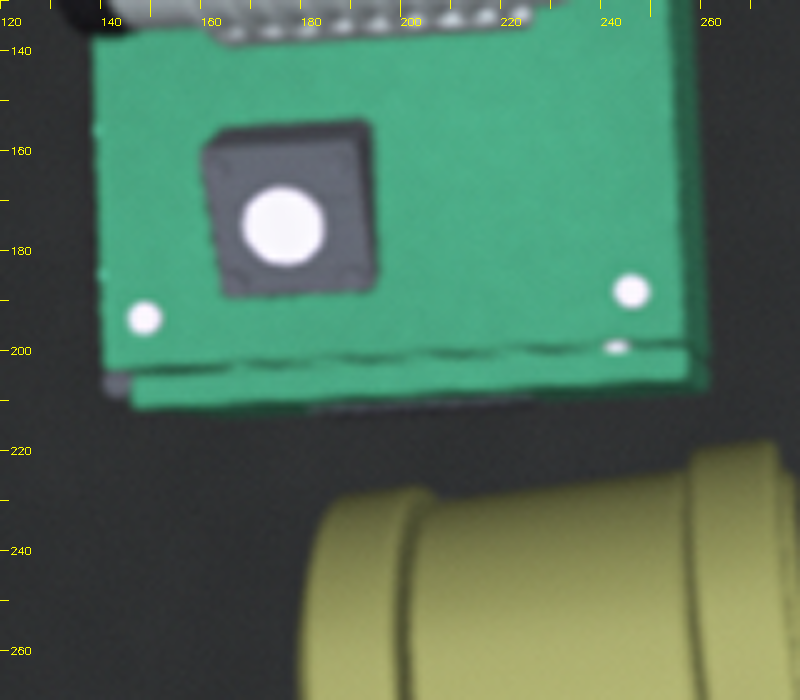

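View pics/s5.png

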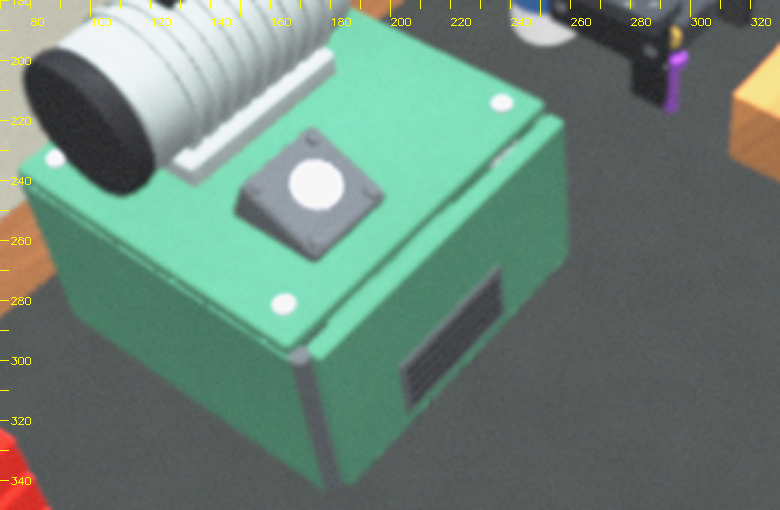

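The door is shut: in the top view its panel is parallel to the roof front edge from (145,208) to (257,203), flush along its length. On to the pen.

```bash
python3 -m pendant '[[0.12,0,0,0,0,0],[0.25,0,0,0,0,0],[0.37,0,0,0,0,0],[0.5,0,0,0,0,0],[0.62,0,0,0,0,0],[0.75,0,0,0,0,0],[0.87,0,0,0,0,0],[1,0,0,0,0,0]]' 87
python3 -m pendant '[[0.12,0,0,0,0,0],[0.25,0,0,0,0,0],[0.37,-0.1,0,0,0,0],[0.5,-0.13,0,0,0,0],[0.62,-0.13,0,0,0,0],[0.75,-0.13,0,0,0,0],[0.87,-0.13,0,0,0,0],[1,-0.13,0,0,0,0]]'
python3 -m pendant '[[0.12,0,0,0,0,0],[0.25,0,0,0,0,0],[0.37,0,0,0,0,0],[0.5,0,0,0,0,0],[0.62,0,0,0,0,0],[0.64,0,0,0,0,0],[0.64,0,0,0,0,0],[0.64,0,0,0,0,0]]'
python3 - <<'E'
from h import *
o=env.get_obs(); print(o["tool_pos"],o["tool_rot"])
s=viewer.read_camera("side"); crop(s,"s6",280,80,440,250,4)
t=viewer.read_camera("top"); crop(t,"t6",320,170,460,290,5)
E
```

```text
time_s: 11.95
tool_pos: [0.4952, -0.0819, 0.2166]
tool_rot: [-180.0, -0.0, -90.0]
force: [0.1, -0.0, -0.2]
grip_width: 0.0868
time_s: 12.95
tool_pos: [0.508, -0.1819, 0.2166]
tool_rot: [-180.0, -0.0, -90.0]
force: [0.1, -0.1, -0.2]
grip_width: 0.0869
time_s: 13.95
tool_pos: [0.5082, -0.2444, 0.2166]
tool_rot: [-180.0, 0.0, -90.0]
force: [0.2, 0.7, -0.4]
grip_width: 0.0866
[ 0.508183   -0.2444342   0.21664851] [-1.79994124e+02  3.32576125e-03 -8.99820609e+01]
```

View pics/s6.png

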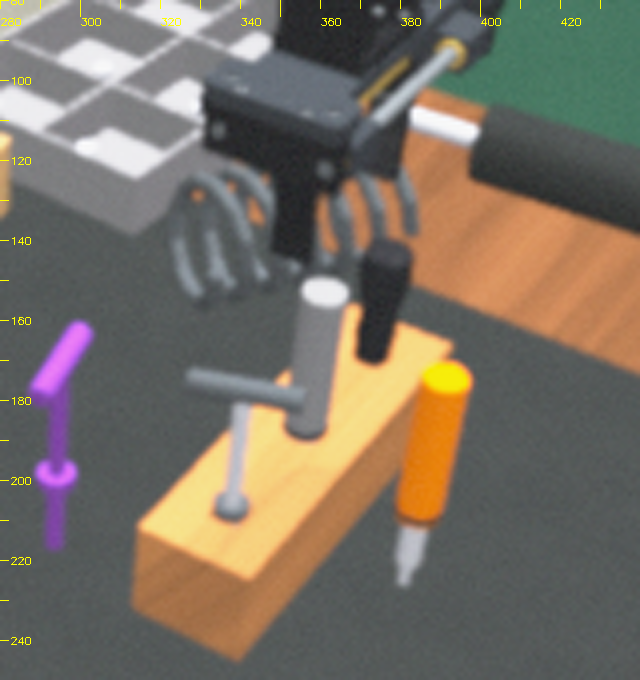

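View pics/t6.png

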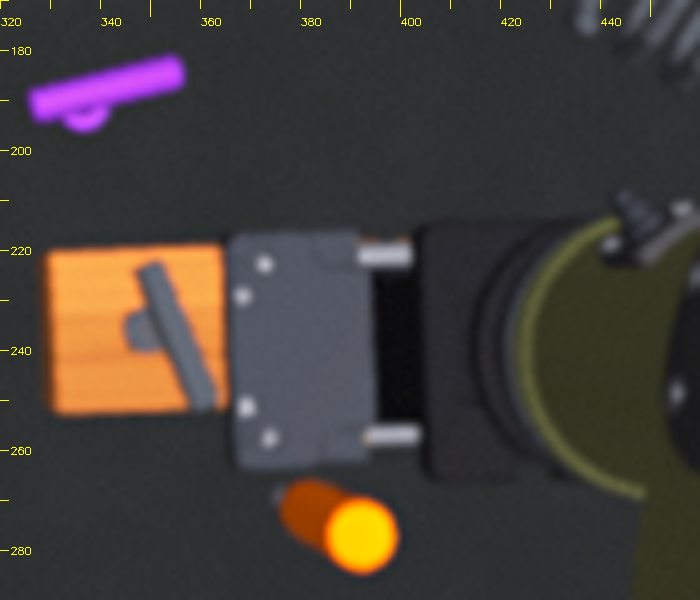

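```bash
python3 -m pendant '[[0,-0.01,0.12,0,0,0],[0,-0.01,0.25,0,0,0],[0,-0.01,0.37,0,0,0],[0,-0.01,0.5,0,0,0],[0,-0.01,0.62,0,0,0],[0,-0.01,0.75,0,0,0],[0,-0.01,0.87,0,0,0],[0,-0.01,1,0,0,0]]'
python3 -m pendant '[[0,0,0.04,0,0,0],[0,0,0.08,0,0,0],[0,0,0.08,0,0,0],[0,0,0.08,0,0,0],[0,0,0.08,0,0,0],[0,0,0.08,0,0,0],[0,0,0.08,0,0,0],[0,0,0.08,0,0,0]]' 0 40
```

```text
time_s: 15.05
tool_pos: [0.5091, -0.2452, 0.1158]
tool_rot: [-180.0, -0.0, -90.0]
force: [-0.4, 0.2, 0.7]
grip_width: 0.0867
time_s: 16.05
tool_pos: [0.509, -0.2452, 0.1086]
tool_rot: [-180.0, -0.0, -90.0]
force: [0.2, 0.1, 0.6]
grip_width: 0.0253
```

It's gripped: opening 25.3 mm on the 26 mm pen. Now I'll lift it straight out.

```bash
python3 -m pendant '[[0,0,-0.12,0,0,0],[0,0,-0.25,0,0,0],[0,0,-0.37,0,0,0],[0,0,-0.5,0,0,0],[0,0,-0.62,0,0,0],[0,0,-0.75,0,0,0],[0,0,-0.87,0,0,0],[0,0,-1,0,0,0]]' 0 50
python3 -m pendant '[[-0.05,0,-0.12,0,0,0],[-0.15,0,-0.25,0,0,0],[-0.3,0,-0.37,0,0,0],[-0.45,0,-0.5,0,0,0],[-0.6,0,-0.62,0,0,0],[-0.75,0,-0.75,0,0,0],[-0.87,0,-0.87,0,0,0],[-1,0,-1,0,0,0]]'
python3 - <<'E'
from h import *
o=env.get_obs(); print(o["tool_pos"],o["tool_rot"],o["force"])
s=viewer.read_camera("side"); cv2.imwrite("pics/s7.png",s["frame"][:,:,::-1])
E
```

```text
time_s: 17.05
tool_pos: [0.5089, -0.2451, 0.2093]
tool_rot: [180.0, -0.0, -90.0]
force: [1.3, -0.2, -1.8]
grip_width: 0.0252
time_s: 18.05
tool_pos: [0.509, -0.1445, 0.3093]
tool_rot: [180.0, -0.0, -90.1]
force: [0.3, -0.4, -2.1]
grip_width: 0.0254
[ 0.50898418 -0.14445917  0.30930979] [ 1.79992228e+02 -1.28356671e-02 -9.00539531e+01] [ 0.28633446 -0.40261268 -2.05285262]
```

View pics/s7.png

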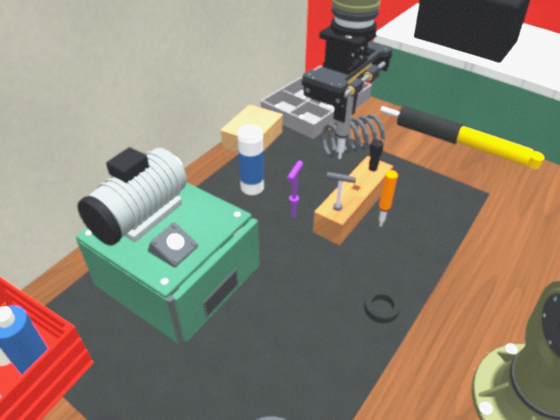

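The side view shows the pen hanging straight in the gripper at (343,135). The T-key at (340,188) and screwdriver at (376,155) are still in the stand, and the door is shut. I'll travel to the unit.

```bash
python3 -m pendant '[[-0.12,0,0,0,0,0],[-0.25,0,0,0,0,0],[-0.37,0,0,0,0,0],[-0.5,0,0,0,0,0],[-0.62,0,0,0,0,0],[-0.75,0,0,0,0,0],[-0.87,0,0,0,0,0],[-1,0,0,0,0,0]]'
python3 -m pendant '[[-0.12,0,0,0,0,0],[-0.25,0,0,0,0,0],[-0.37,0,0,0,0,0],[-0.5,0,0,0,0,0],[-0.62,0,0,0,0,0],[-0.75,0,0,0,0,0],[-0.87,0,0,0,0,0],[-1,0,0,0,0,0]]'
python3 -m pendant '[[-0.12,0,0,0,0,0],[-0.25,0,0,0,0,0],[-0.37,0,0,0.03,0,0],[-0.5,0,0,0.06,0,0],[-0.62,0,0,0.09,0,0],[-0.75,0,0,0.12,0,0],[-0.87,0,0,0.15,0,0],[-1,0,0,0.17,0,0]]'
python3 - <<'E'
from h import *
o=env.get_obs(); p=o["tool_pos"]; R=Rot.from_euler("xyz",o["tool_rot"],degrees=True).as_matrix()
yaw=np.radians(1.15); n=np.array([-np.sin(np.radians(25))*np.cos(yaw),-np.sin(np.radians(25))*np.sin(yaw),np.cos(np.radians(25))])
pad=np.array([.642,.1898,.1772])
zt=-n; xt=np.array([np.sin(yaw),-np.cos(yaw),0]); yt=np.cross(zt,xt); Rt=np.c_[xt,yt,zt]
tgt=pad+n*(.0986+.040)
print(p,o["tool_rot"],tgt); print("shift",R.T@(tgt-p)/.1,"turn",Rot.from_matrix(R.T@Rt).as_rotvec(degrees=True)/90)
E
```

```text
time_s: 19.1
tool_pos: [0.5092, -0.0444, 0.3086]
tool_rot: [-180.0, -0.0, -90.1]
force: [-0.1, 0.7, -0.9]
grip_width: 0.025
time_s: 20.1
tool_pos: [0.5092, 0.0556, 0.3085]
tool_rot: [-180.0, -0.0, -90.1]
force: [-0.4, -0.2, -2.6]
grip_width: 0.0253
time_s: 21.1
tool_pos: [0.5089, 0.1558, 0.3085]
tool_rot: [-164.6, -0.0, -90.0]
force: [-0.1, -0.9, -1.6]
grip_width: 0.0248
[0.50885616 0.15584526 0.30850544] [-1.64635775e+02 -3.05666162e-02 -9.00329085e+01] [0.58343691 0.18862441 0.30281426]
shift [-0.32825008 -0.70393883  0.25226385] turn [ 0.10706386 -0.00485904 -0.01223367]
```

```bash
python3 -m pendant '[[-0.05,-0.1,0.03,0.01,0,0],[-0.1,-0.2,0.06,0.03,0,0],[-0.15,-0.3,0.1,0.05,0,0],[-0.2,-0.4,0.14,0.07,0,0],[-0.25,-0.5,0.18,0.09,0,-0.01],[-0.3,-0.6,0.22,0.107,-0.005,-0.012],[-0.33,-0.7,0.25,0.107,-0.005,-0.012],[-0.33,-0.7,0.25,0.107,-0.005,-0.012]]'
python3 - <<'E'
from h import *
o=env.get_obs(); print(o["tool_pos"],o["tool_rot"])
s=viewer.read_camera("side"); crop(s,"s8",120,60,320,290,3)
t=viewer.read_camera("top"); crop(t,"t8",110,100,270,240,4)
E
```

```text
time_s: 22.1
tool_pos: [0.5842, 0.1875, 0.3023]
tool_rot: [-155.1, 0.1, -88.9]
force: [0.7, 0.0, -2.0]
grip_width: 0.0256
[0.58417993 0.18751425 0.30230736] [-1.55130089e+02  1.46164274e-01 -8.89000969e+01]
```

View pics/s8.png

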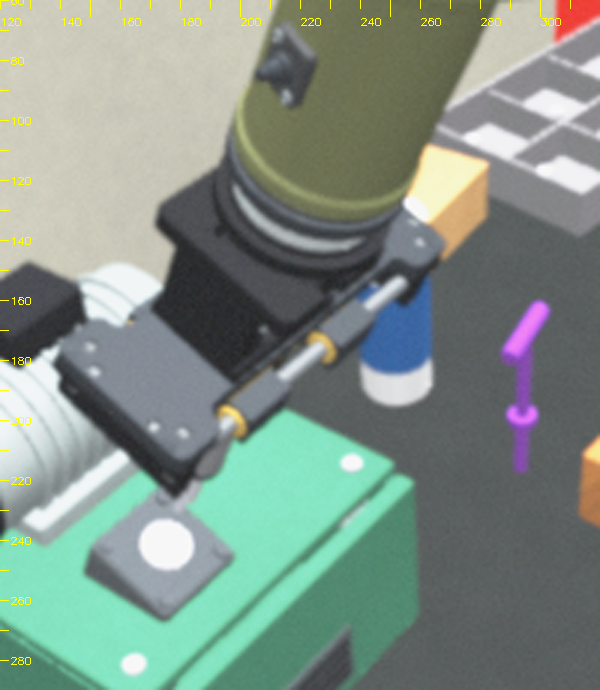

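View pics/t8.png

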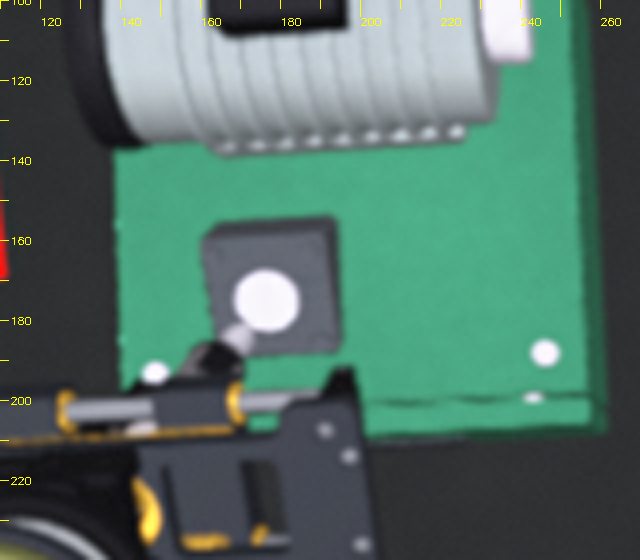

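The top view shows the pen's light tip near (169,183), just short of the pad's disc at (176,175). The side view shows the tip near (177,230). Next I compare the expected and seen pen positions.

```bash
python3 - <<'E'
from h import *
o=env.get_obs(); p=o["tool_pos"]; R=Rot.from_euler("xyz",o["tool_rot"],degrees=True).as_matrix()
z=R[:,2]
s=viewer.read_camera("side");t=viewer.read_camera("top")
for L in (.0436,.0786,.0986): print(L,"top",proj(t,p+z*L)[0].round(1),"side",proj(s,p+z*L)[0].round(1))
crop(t,"t9",145,160,195,205,14)
crop(s,"s9",155,195,205,255,10)
E
```

```text
0.0436 top [164.5 191.6] side [185.7 214.5]
0.0786 top [169.4 185.1] side [181.6 224.8]
0.0986 top [172.1 181.6] side [179.4 230.4]
```

View pics/t9.png

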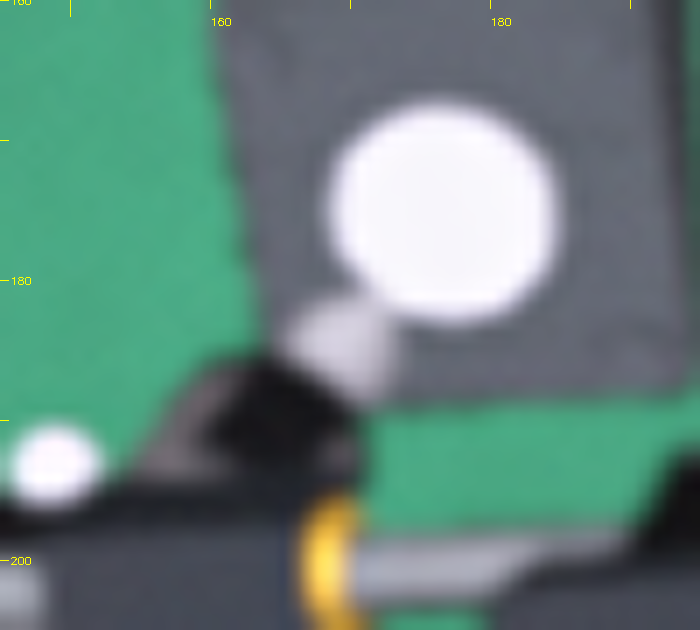

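View pics/s9.png

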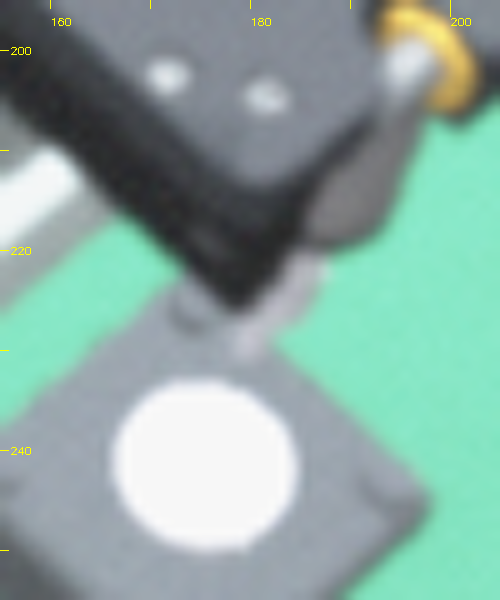

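The nose and tip match the prediction within about 1 px. I'll move to 6 mm off the pad and recheck.

```bash
cat > tgt.py <<'E'
from h import *
import sys
def go(off,L=.0986,pad=np.array([.642,.1898,.1772])):
    o=env.get_obs(); p=o["tool_pos"]; R=Rot.from_euler("xyz",o["tool_rot"],degrees=True).as_matrix()
    yaw=np.radians(1.15); a=np.radians(25); n=np.array([-np.sin(a)*np.cos(yaw),-np.sin(a)*np.sin(yaw),np.cos(a)])
    zt=-n; xt=np.array([np.sin(yaw),-np.cos(yaw),0]); Rt=np.c_[xt,np.cross(zt,xt),zt]
    t=pad+n*(L+off)
    print(p,"shift",(R.T@(t-p)/.1).round(4),"turn",(Rot.from_matrix(R.T@Rt).as_rotvec(degrees=True)/90).round(4),"F",o["force"].round(2),"Fn",o["force"]@n)
if __name__=="__main__": go(float(sys.argv[1]))
E
python3 tgt.py .006
```

```text
[0.58337959 0.18757322 0.30271676] shift [-0.0103 -0.0016  0.3395] turn [ 0.001   0.0003 -0.0007] F [ 0.17 -0.52 -2.74] Fn -2.5496190206243234
```

```bash
python3 -m pendant '[[-0.01,0,0.05,0,0,0],[-0.01,0,0.1,0,0,0],[-0.01,0,0.15,0,0,0],[-0.01,0,0.2,0,0,0],[-0.01,0,0.25,0,0,0],[-0.01,0,0.3,0,0,0],[-0.01,0,0.34,0,0,0],[-0.01,0,0.34,0,0,0]]'
python3 tgt.py 0
python3 - <<'E'
from h import *
o=env.get_obs(); p=o["tool_pos"]; R=Rot.from_euler("xyz",o["tool_rot"],degrees=True).as_matrix()
z=R[:,2]
s=viewer.read_camera("side");t=viewer.read_camera("top")
for L in (.0436,.0786,.0986): print(L,"top",proj(t,p+z*L)[0].round(1),"side",proj(s,p+z*L)[0].round(1))
crop(t,"t10",145,160,195,205,14)
crop(s,"s10",150,195,210,265,8)
E
```

```text
time_s: 23.3
tool_pos: [0.5977, 0.189, 0.2716]
tool_rot: [-155.1, 0.1, -88.9]
force: [-0.6, -0.9, -1.9]
grip_width: 0.0252
[0.59765346 0.18904228 0.2715981 ] shift [ 0.0014 -0.0031  0.057 ] turn [ 0.0012  0.0004 -0.0005] F [-0.6  -0.94 -1.86] Fn -1.4216979034890265
0.0436 top [168.7 185.4] side [181.3 225. ]
0.0786 top [173.3 179.4] side [177.5 234.6]
0.0986 top [175.7 176.2] side [175.4 239.8]
```

View pics/t10.png

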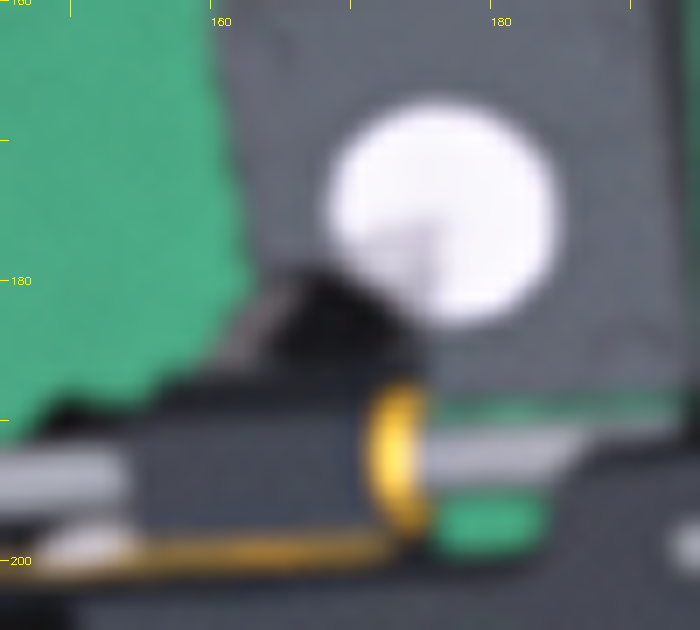

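View pics/s10.png

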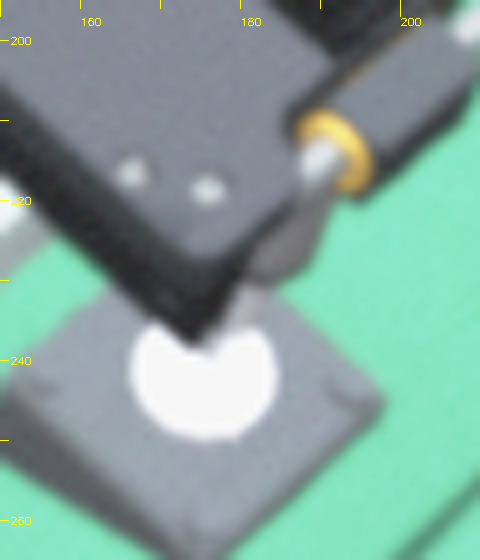

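Top view: tip end near (176,175.5), pad centre (176.2,174.8). Side view: tip end near (175.5,240), pad centre (175,241). They are aligned. Next I take a force baseline, then press in steps.

```bash
cat > fn.py <<'E'
from h import *
yaw=np.radians(1.15); a=np.radians(25); n=np.array([-np.sin(a)*np.cos(yaw),-np.sin(a)*np.sin(yaw),np.cos(a)])
F=[];P=[]
for i in range(8):
    viewer.read_camera("top"); o=env.get_obs(); F.append(o["force"]);P.append(o["tool_pos"])
F=np.array(F);P=np.mean(P,0)
pad=np.array([.642,.1898,.1772])
print("t",o["time_s"],"F",F.mean(0).round(2),"sem",(F.std(0)/8**.5).round(2),"Fn",(F@n).mean().round(2),"tool height",((P-pad)@n*1000).round(2),"lateral err mm",((P-pad)-((P-pad)@n)*n).round(4)*1000,"rot",o["tool_rot"].round(2),"grip",o["grip_width"])
E
python3 fn.py
python3 -m pendant '[[0,0,0.01,0,0,0],[0,0,0.02,0,0,0],[0,0,0.03,0,0,0],[0,0,0.04,0,0,0],[0,0,0.05,0,0,0],[0,0,0.06,0,0,0],[0,0,0.07,0,0,0],[0,0,0.07,0,0,0]]'
python3 fn.py
```

```text
t 23.8 F [-0.09 -0.06 -1.82] sem [0.15 0.15 0.1 ] Fn -1.61 tool height 104.82 lateral err mm [0.1 0.3 0. ] rot [-1.5506e+02  4.0000e-02 -8.8870e+01] grip 0.02529533737279216
time_s: 24.8
tool_pos: [0.6007, 0.1892, 0.2658]
tool_rot: [-155.1, 0.0, -88.9]
force: [0.0, 0.4, -1.0]
grip_width: 0.0249
t 25.2 F [-0.7  -0.13 -0.48] sem [0.14 0.19 0.16] Fn -0.14 tool height 97.74 lateral err mm [-0.   0.2  0. ] rot [-1.5507e+02  5.0000e-02 -8.8880e+01] grip 0.025128489388915945
```

Contact came at about 98.6 mm tool height, as predicted: force rise 1.5 N, about 0.9 mm in. I'll press 5 mm more.

```bash
python3 -m pendant '[[0,0,0.01,0,0,0],[0,0,0.02,0,0,0],[0,0,0.03,0,0,0],[0,0,0.04,0,0,0],[0,0,0.05,0,0,0],[0,0,0.052,0,0,0],[0,0,0.052,0,0,0],[0,0,0.052,0,0,0]]'
python3 fn.py
python3 - <<'E'
from h import *
s=viewer.read_camera("side");t=viewer.read_camera("top")
crop(t,"t11",145,155,215,215,10)
crop(s,"s11",150,195,210,265,8)
cv2.imwrite("pics/sfull.png",s["frame"][:,:,::-1])
E
```

```text
time_s: 26.2
tool_pos: [0.6029, 0.1893, 0.2611]
tool_rot: [-155.1, 0.0, -88.9]
force: [-1.5, -0.1, 1.5]
grip_width: 0.0251
t 26.6 F [-2.12 -0.31  1.78] sem [0.13 0.17 0.24] Fn 2.51 tool height 92.51 lateral err mm [0.  0.2 0. ] rot [-1.5506e+02  5.0000e-02 -8.8870e+01] grip 0.025520937414603928
```

View pics/t11.png

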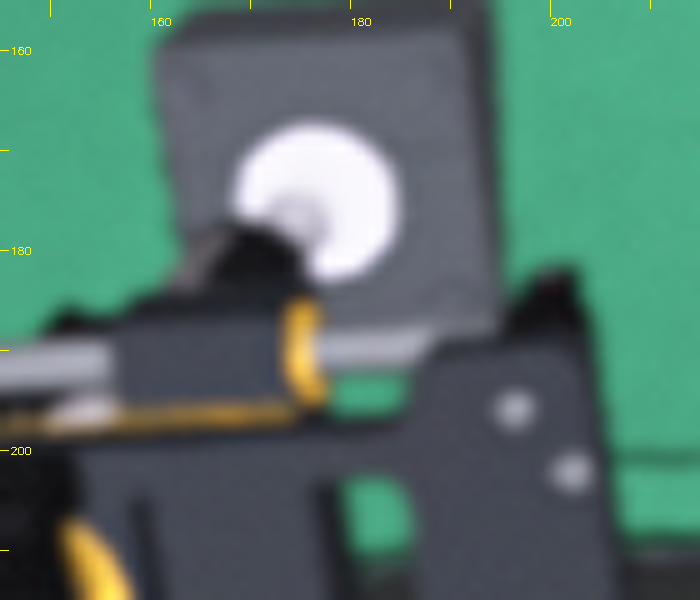

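View pics/s11.png

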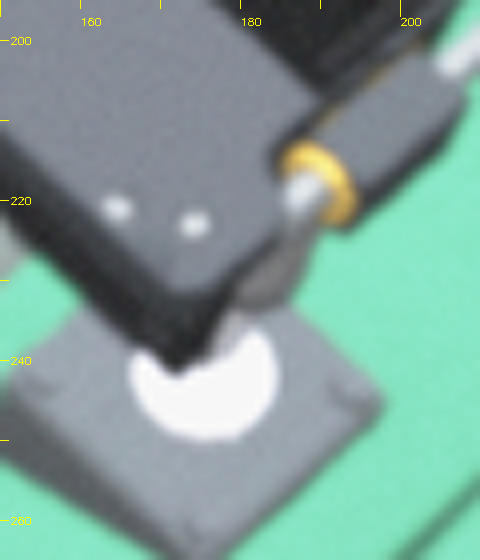

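View pics/sfull.png

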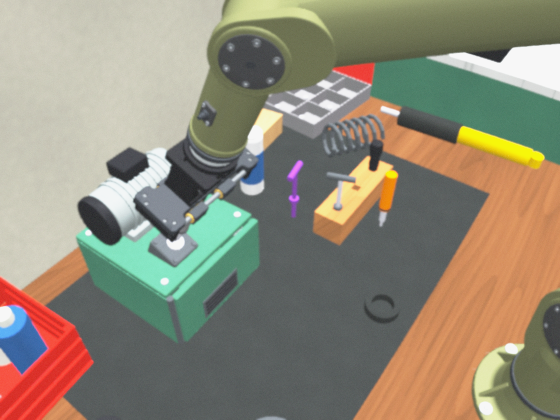

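```bash
python3 - <<'E'
from h import *
o=env.get_obs(); p=o["tool_pos"]; z=Rot.from_euler("xyz",o["tool_rot"],degrees=True).as_matrix()[:,2]
t=viewer.read_camera("top"); s=viewer.read_camera("side")
for L in (.0436,.0786,.0926): print(L,proj(t,p+z*L)[0].round(1),proj(s,p+z*L)[0].round(1))
E
python3 fn.py
python3 -c "
from cell import env
print(env.sign_off())"
```

```text
0.0436 [170.2 183.1] [179.8 228.2]
0.0786 [174.6 177.3] [176.  237.6]
0.0926 [176.3 175.1] [174.6 241.2]
t 27.2 F [-2.06 -0.08  1.72] sem [0.14 0.13 0.14] Fn 2.42 tool height 92.48 lateral err mm [-0.   0.2 -0. ] rot [-1.5507e+02  5.0000e-02 -8.8870e+01] grip 0.025232084468728377
the job is handed in; nothing more can be done
None
```

The job is done and handed in at about 27 s. I pushed the door shut past its catch, lifted the plain grey pen out of the middle hole, and left it gripped and pressed on the pad.

Last checks:
- **Door:** it resisted with about 7 N at the catch. After I backed off, the top view showed the panel parallel and flush with the unit's front.
- **Stand:** the T-key and screwdriver were still standing in it in the last side view. Neither look-alike (the orange pen, the purple key) was touched.
- **Tip position:** the expected tip pixels agree with the measured pad centre to under 1 px in both views (about 2 mm per pixel in the top view). I couldn't see the contact point itself clearly behind the gripper.
- **Squareness:** the tool axis was within about 0.1° of the pad normal, which I set from the stated 25° slope and the measured unit direction. A rough camera estimate from the block's corners gave 24.5° with about 3° of sideways tilt. I put that tilt down to pixel noise and did not use it.
- **Tip depth:** the steady push is about 4.0 N above the baseline, and the tool is about 6.1 mm past the expected first contact. Both mean the tip is roughly half-way in. The grip is set to 50 N and reads 25.2 mm on the 26 mm pen.

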